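# Hook and snap the filter lid onto its housing

### The arm

A 7-joint arm with a two-finger parallel gripper is mounted at the origin on a cart in front of the work surface, level with it; the furniture and walls round the work are solid. World frame = base frame: x ahead of the robot, y to its left, z up, the work surface at z = 0. Lengths are in m, angles in degrees, forces in N, time in s.
With the tool pointing down it reaches from about 0.4 to 0.875 m from the base axis. Payload 6.5 kg.
Tool frame: the origin (TCP) lies at the very end of the fingers, on their centre line; the grasp point (between the pads) lies 19 mm behind it; z points along the fingers, y is the direction in which the jaws open and shut (so a half turn about z gives the same grasp; the last joint's range is limited). The gripper opens to 85 mm and grips with 20 to 120 N. Pads are 22 mm wide; open, the fingers measure 114 mm over their backs; the gripper's body (76 mm by 85 mm) begins 54 mm behind the grasp point. The pads swing forward as they close: fully open they stand 13 mm farther back than shut.
Start: joints at [-80.054, 30.733, -0.252, 88.115, 0.149, 61.152, -4.079], TCP at [0.154, 0.631, 0.231] pointing down, gripper open.
Joint ranges: [-154.64, 154.64], [-21.42, 123.67], [-72.66, 72.17], [13.99, 137.28], [-74.86, 254.86], [10.95, 109.41], [-158.01, 158.01]. Speed limits (degrees/s): [136.94, 136.94, 180, 180, 180, 180, 180].

### API

Orientations are given as a 3x3 rotation matrix whose columns are the frame's x, y, z axes.
In Python, from cell import manip gives the robot as it stands.
- The arm moves only by the tool play_rows, never from a script. Its argument "targets" is a list of rows, each a list of 5 numbers: the shift along the tool's x, y, z in m, then the turn about the tool's z in rad, then the finger opening in m, from 0 to 0.0854. In form: [[dx, dy, dz, yaw, claw], ...]. A call has 1 to 20 rows; each row is the pose to reach, as a shift and turn from the pose commanded when the call began, along the tool's axes at that moment; what a row does not reach only later rows make up. A row lasts 1/12 s, in which the tool goes at most 41.7 mm and 7.16 degrees, less where a joint would pass 70% of its speed; a pose out of reach is approached as far as the arm can. A call with a gripper value outside its range is refused whole. The fingers move at their own pace and stop on an object; the grip force is fixed at half the most. Time passes only in rows, so rows that repeat a pose let the fingers close. It gives the time, the measured TCP pose, the force and the opening at its end, in the units of the state.
- manip.read_state(): the state, without advancing time (a new reading comes with each control period).
- manip.camera(name): name is "scene" or "top" or "wrist"; returns a dict with "frame" (384x512x3 uint8, red, green, blue), "vfov" (degrees; the focal length in pixels is half the picture's height over the tangent of half this angle, whatever the lens; pixels are square), "cx", "cy" (the principal point, pixels), "extrinsics" (4x4, takes a point from camera to world coordinates); the wrist camera has in their place "hand_eye" (4x4, takes a point from camera to tool coordinates, whose origin is the TCP and whose axes are the flange's). Camera axes: x right, y down, z forward; pixel columns grow to the right and rows downward; lengths in m; the calibration is good to about 2 mm. A picture is of the moment at which its call begins: read the wrist's pose just before it. There is no depth.
- manip.job_done(): hands the job in, once; it reports no verdict.
Trained networks look in the newest picture that a camera, given by its name, has taken for a name from the list of things; names that differ only in an ending like _2 or _b are one class to them, and where a whole thing is asked for, a point or a joint stands for the part that bears it (a point fixed in the world has none). Each returns a list of dicts, best first, with "p" (0 to 1); they miss things now and then, are a little off and sometimes report something else, mostly with a low value. They report only what shows in the picture. A call takes as long as a camera call.
- manip.boxes_of(camera, thing): "position" ([x, y, z] in m, in the coordinates of the camera as it stood for that picture, good to about 4 mm: the middle of the surface that is visible of it).
- manip.cut_out(camera, thing): "mask" (384x512 bool, what is visible of it).
The state is a dict: "clock": time; "qpos": joint angles; "dq": joint speeds; "tau": joint torques, N m; "tcp_pos": TCP position; "eef_rot": TCP orientation; "ft_force": force on the tool from outside, world axes, zero at the start; "torque": the same for the moment, N m; "gripper_width": finger opening in m.
Only numpy, scipy, OpenCV 4.12 (cv2) and the standard library are available. Lean on these libraries where they do the work, as an engineer would, in place of code of your own. Each camera call takes 0.05 s, during which the arm holds its last target. There are 200 camera calls.

### The job

Put the white filter lid back on the grey filter housing: take it by its blue fin, hook its tongue under the aluminium ledge with the other end raised and push it in to the stop, then swing that end down until the orange spring catch snaps over it, and let go with the lid lying flat and fully home. Work by feel and gently: keep the load on the housing under 25 N (about 2.5 kg) while the lid is hooked and swung, and do not slam it home (under 40 N). Leave the eyepiece, the lens and the pin gauge where they are.

Things in the scene. Friction and masses are not known exactly. Their poses are not given: they have to be found in the camera images.
- housing: Grey open tub, 110 (x) x 200 (y) x 46 mm high, fixed to the desk; origin at the centre of its underside, z up. Hook end at -y, catch end at +y. In it a black frame takes the lid: side seats and pocket floor 45 mm above the desk. The frame (pocket, stop, rim, catch together) is clamped in slots, so it sits up to 14 mm to either side along y of the places given here; no reading tells: find the stop by feel.
- stop_nominal (a point): Hook end: nominal middle of the stop at the back of the pocket under the aluminium ledge, on the pocket's floor, at y = -67 mm, 45 mm above the desk; housing axes. Truly up to 14 mm off along y. The pocket is 68 mm wide, 9 mm high, its floor runs on to y = -47 mm; the ledge's edge is at y = -57 mm, the ledge 80 mm wide, its underside 54 mm and its top 58.5 mm above the desk.
- rim_nominal (a point): Catch end: nominal middle of the top edge of the black rim that faces the lid, at y = +57 mm, 54 mm above the desk; housing axes. Truly up to 14 mm off along y, together with the stop. With the tongue against the stop only 2 mm are left between the lid's other end and the rim, so a lid not pushed in lands on the rim.
- lid_grip (a point): Centre of the grip zone of the lid's blue fin; lid axes: y along the length (tongue at -y), z up. Lid (loose, 0.15 kg, starts flat on the desk, fin up): white plate 80 (x) x 110 (y) x 5 mm. The fin is 44 (x) x 12 mm (y, grip across this) and rises to 37 mm above the underside. This point: 27 mm above the underside, 87 mm from the tongue's tip, 35 mm from the catch end, in the middle of x.
- lid_tip (a point): Middle of the front edge of the lid's tongue (60 wide, 12 long, 4 mm thick, flush with the underside), 2 mm above its underside; lid axes. Seated: y = -67 mm (-82 to -50) in the housing's frame.
- lid_end (a point): Middle of the lid's catch-end edge, 2.5 mm above its underside; lid axes. Seated: 47.5 mm above the desk.
- catch (a joint): Travel of the orange spring catch in the middle of the rim, m: 0 = sprung out, up to 0.006 pushed back to +y. Sloped nose 18 mm wide, reaching 5 mm in from the rim, top 15 mm and underside 6 mm above the seats (1 mm over a seated lid). The lid's end, pressed down, pushes it back 3 mm (2 to 4 N along the spring, some 4 to 10 N down at the fin); it then snaps back to 0 over the lid.
- eyepiece_c (a point): Centre of the black eyepiece, 34 mm across, 40 mm high, standing behind the housing. Leave alone.
- spare_lens_c (a point): Centre of the black lens on its cap, 49 mm across, 35 mm high, standing behind the housing. Leave alone.
- pin_gauge_c (a point): Centre of the steel pin gauge, 12 x 82 x 10 mm, lying between the lid and the housing. Leave alone.

How it is judged (in metres and radians):
On the way:
1. the tongue is at the hook end, lower than the ledge, while the lid is tilted with its catch end raised (y of lid_tip in the frame of housing between -0.086 and -0.049 m and x of lid_tip in the frame of housing between -0.006 and 0.006 m and z of lid_tip in the frame of housing between 0.044 and 0.0535 m and z of lid_end in the frame of housing between 0.056 and 0.2 m), for 0.1 s.
At the end, for the whole second after the job is handed in: The lid lies flat in the housing (within 2 degrees), tongue under the ledge (tip within 17 mm of the nominal stop along, 6 mm across), both ends down on the seats within 2 mm, and the orange catch sprung back over its end (joint below 1 mm) (y of lid_tip in the frame of housing between -0.084 and -0.049 m and x of lid_tip in the frame of housing between -0.006 and 0.006 m and z of lid_tip in the frame of housing between 0.045 and 0.0495 m and z of lid_end in the frame of housing between 0.045 and 0.0495 m and angle between lid_end's own z axis and vertical below 0.035 rad and value of joint catch below 0.001 m); the robot touches nothing.
It fails at once if 25 N or more on the housing while the catch end is still raised (contact force between housing and anything else above 25 N and z of lid_end in the frame of housing above 0.052 m).
It fails at once if 40 N or more on the housing at any time (contact force between housing and anything else above 40 N).
It fails at once if the eyepiece is moved more than 20 mm (distance of eyepiece_c from where it was at the start of the episode above 0.02 m).
It fails at once if the lens is moved more than 20 mm (distance of spare_lens_c from where it was at the start of the episode above 0.02 m).
It fails at once if the pin gauge is moved more than 20 mm (distance of pin_gauge_c from where it was at the start of the episode above 0.02 m).
It also fails if it takes over 61 s, if anything falls off the work surface, if the arm or the gripper's body presses on something with over 40 N, if the wrist force passes 120 N, or if a joint passes its speed limit or range.

## Working session

There is one attempt and no reset: what is moved stays moved. The work goes in short steps, Python scripts to look and compute and a tool call to move; the robot and the scene stay as the last step left them, time stands still between calls to the robot, and variables do not carry over. Pictures are saved under pics/ and viewed, about 8 in all and at most 12, crops included, and the job is handed in when it is done.

Besides the shell and the picture viewer there is one more tool, called after "Call:" as name(argument=value, ...), one argument or row to a line, values as JSON. play_rows: Moves the arm, as the interface text tells. Its arguments: {"type":"object","properties":{"targets":{"type":"array"}},"required":["targets"]}

```bash
ls; mkdir -p pics; cat > h.py <<'E'
import numpy as np, cv2
from cell import manip
def look(n):
    s=manip.read_state(); c=manip.camera(n)
    if 'extrinsics' in c: E=np.array(c['extrinsics'])
    else:
        T=np.eye(4);T[:3,:3]=np.array(s['eef_rot']).reshape(3,3);T[:3,3]=s['tcp_pos'];E=T@np.array(c['hand_eye'])
    f=c['frame'].shape[0]/2/np.tan(np.radians(c['vfov'])/2)
    return c,E,f
def save(c,name,s=1.5): cv2.imwrite('pics/'+name,cv2.resize(c['frame'][:,:,::-1],None,fx=s,fy=s))
def px2w(c,E,f,u,v,z):
    d=E[:3,:3]@np.array([(u-c['cx'])/f,(v-c['cy'])/f,1]); o=E[:3,3]
    return o+d*(z-o[2])/d[2]
E
python3 - <<'E'
from h import *
s=manip.read_state();print(s)
for n in('scene','top'):
    c,E,f=look(n);save(c,n+'0.png');print(n,f,E.round(3).tolist())
    for t in('housing','lid_grip','lid_tip','catch','eyepiece_c','spare_lens_c','pin_gauge_c'):
        for b in manip.boxes_of(n,t)[:2]:
            print(t,round(b['p'],2),(E@np.r_[b['position'],1])[:3].round(3))
E
```

```text
pics
{'clock': 0.0, 'qpos': array([-80.05260723,  30.77854976,  -0.25580722,  88.17207981,
         0.15059277,  61.14981159,  -4.07889743]), 'dq': array([ 0.05533045, -0.03058301, -0.04357607,  0.0684783 ,  0.00287703,
        0.06846082, -0.00409039]), 'tau': array([-6.18906361e-04, -5.83406603e+01,  1.04833122e+00, -2.59106988e+01,
        1.23760346e-02,  9.35002521e-03,  3.45896683e-05]), 'tcp_pos': array([0.15424938, 0.63077845, 0.23039153]), 'eef_rot': array([[-9.71410005e-01,  2.37407927e-01, -2.78003312e-04],
       [ 2.37408049e-01,  9.71408484e-01, -1.72501105e-03],
       [-1.39476521e-04, -1.74169321e-03, -9.99998474e-01]]), 'ft_force': array([0.11767875, 0.17593195, 0.04454893]), 'torque': array([0.01326349, 0.05904712, 0.01713799]), 'gripper_width': 0.08585449551749341}
scene 395.3009582355948 [[0.773, -0.344, 0.533, -0.012], [-0.634, -0.424, 0.647, -0.647], [0.003, -0.838, -0.546, 0.609], [0.0, 0.0, 0.0, 1.0]]
housing 0.57 [0.45  0.209 0.042]
lid_grip 0.68 [0.452 0.208 0.041]
lid_grip 0.6 [ 0.467 -0.251  0.008]
lid_tip 0.81 [ 0.473 -0.251  0.005]
eyepiece_c 0.61 [0.55  0.247 0.034]
spare_lens_c 0.72 [0.54  0.173 0.033]
spare_lens_c 0.43 [ 0.498 -0.009  0.011]
pin_gauge_c 0.49 [ 0.499 -0.007  0.011]
pin_gauge_c 0.31 [0.551 0.25  0.033]
top 476.1821055806969 [[-0.018, -0.986, 0.164, 0.301], [-1.0, 0.02, 0.012, -0.0], [-0.015, -0.164, -0.986, 1.227], [0.0, 0.0, 0.0, 1.0]]
housing 0.57 [0.461 0.234 0.029]
lid_grip 0.58 [ 0.471 -0.252  0.002]
lid_tip 0.92 [ 0.47  -0.249 -0.   ]
catch 0.55 [0.469 0.293 0.063]
eyepiece_c 0.56 [0.546 0.256 0.033]
spare_lens_c 0.65 [0.534 0.183 0.038]
```

View pics/top0.png

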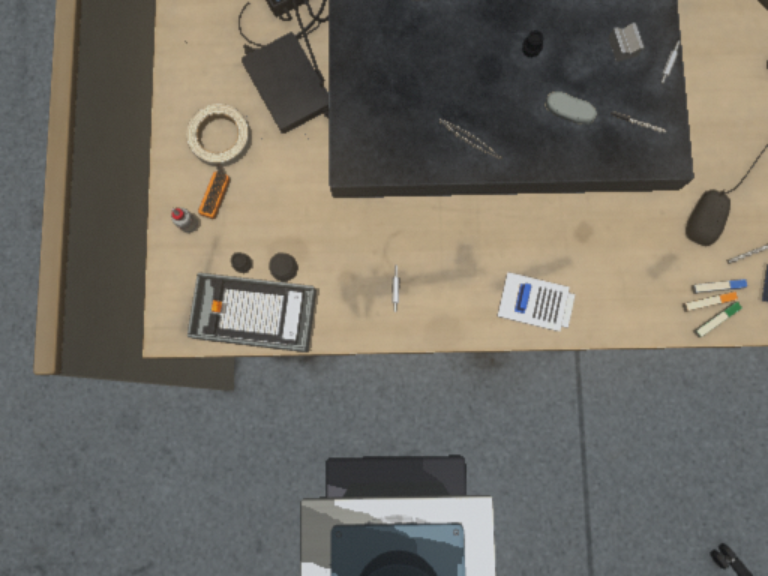

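View pics/scene0.png

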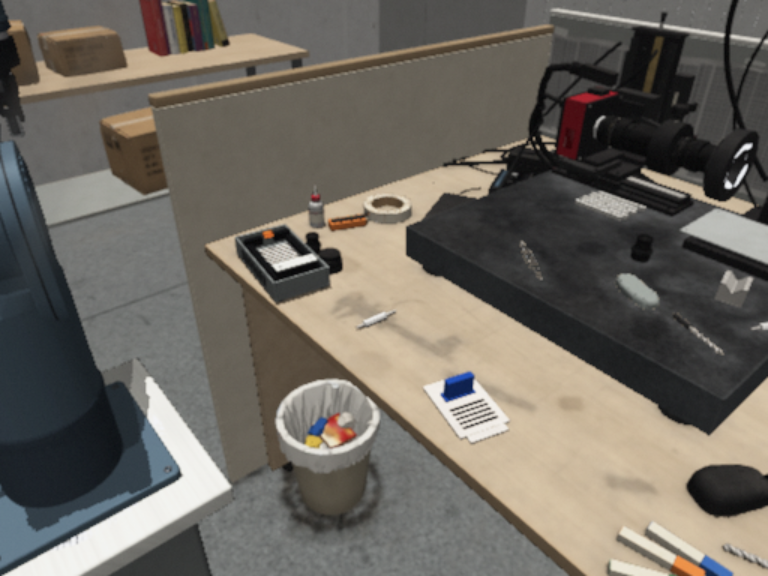

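The top and scene views agree. The housing is at about (0.46, 0.23), with its orange catch at image left (+y) and its ledge at the right. The lid is at about (0.47, -0.25) with its tongue at the right. A tall panel stands left of the desk, between it and the arm's start pose.

Moves only yaw the tool, so I can't tilt the lid directly. I'll use a loosened grip and let the catch end rest on the rim.

```bash
python3 - <<'E'
from h import *
ct,Et,ft=look('top');cs,Es,fs=look('scene')
def P(c,E,f):
    K=np.array([[f,0,c['cx']],[0,f,c['cy']],[0,0,1]]);return K@np.linalg.inv(E)[:3]
def tri(a,b):
    X=cv2.triangulatePoints(P(ct,Et,ft),P(cs,Es,fs),np.array(a,float)/1.5,np.array(b,float)/1.5);return (X[:3]/X[3]).ravel().round(3)
print('panel corner',tri((37,374),(153,100)))
for t,z in(('lid_tip',.004),('housing',.046)):
    for b in manip.cut_out('top',t)[:1]:
        m=b['mask'].astype(np.uint8);cn=max(cv2.findContours(m,0,2)[0],key=cv2.contourArea)
        q=cv2.boxPoints(cv2.minAreaRect(cn));w=np.array([px2w(ct,Et,ft,u,v,z) for u,v in q])
        print(t,b['p'],w.round(3).tolist(),w.mean(0).round(3))
hsv=cv2.cvtColor(ct['frame'],cv2.COLOR_RGB2HSV)
m=((hsv[...,0]>105)&(hsv[...,0]<130)&(hsv[...,1]>150)).astype(np.uint8);m[:,:320]=0;m[:,380:]=0;m[:180]=0;m[225:]=0
cn=max(cv2.findContours(m,0,2)[0],key=cv2.contourArea);q=cv2.boxPoints(cv2.minAreaRect(cn));w=np.array([px2w(ct,Et,ft,u,v,.03) for u,v in q]);print('fin',w.round(3).tolist(),w.mean(0).round(3))
m=((hsv[...,0]>5)&(hsv[...,0]<20)&(hsv[...,1]>150)).astype(np.uint8);m[:,:120]=0;m[:,170:]=0;m[:190]=0;m[225:]=0
v,u=np.nonzero(m);print('catch',px2w(ct,Et,ft,u.mean(),v.mean(),.058),u.min(),u.max())
E
```

```text
panel corner [0.352 0.46  0.301]
lid_tip 0.72 [[0.45, -0.18, 0.004], [0.528, -0.203, 0.004], [0.494, -0.323, 0.004], [0.417, -0.299, 0.004]] [ 0.472 -0.251  0.004]
housing 0.57 [[0.416, 0.341, 0.046], [0.53, 0.331, 0.046], [0.501, 0.124, 0.046], [0.388, 0.138, 0.046]] [0.459 0.233 0.046]
fin [[0.461, -0.217, 0.03], [0.499, -0.229, 0.03], [0.497, -0.237, 0.03], [0.459, -0.225, 0.03]] [ 0.479 -0.227  0.03 ]
catch [0.46889892 0.28908038 0.058     ] 141 147
```

Call:
play_rows(
  targets=[
    [0, 0, -0.17, 0, 0.085],
    [0, 0, -0.17, 0, 0.085],
    [0, 0, -0.17, 0, 0.085],
    [0, 0, -0.17, 0, 0.085],
    [-0.4, -0.4, -0.17, 0, 0.085],
    [-0.4, -0.4, -0.17, 0, 0.085],
    [-0.4, -0.4, -0.17, 0, 0.085],
    [-0.4, -0.4, -0.17, 0, 0.085],
    [-0.4, -0.4, -0.17, 0, 0.085],
    [-0.4, -0.4, -0.17, 0, 0.085],
    [-0.4, -0.4, -0.17, 0, 0.085],
    [-0.4, -0.4, -0.17, 0, 0.085],
    [-0.4, -0.4, -0.17, 0, 0.085],
    [-0.4, -0.4, -0.17, 0, 0.085],
    [-0.4, -0.4, -0.17, 0, 0.085],
    [-0.4, -0.4, -0.17, 0, 0.085],
    [-0.4, -0.4, -0.17, 0, 0.085],
    [-0.4, -0.4, -0.17, 0, 0.085],
    [-0.4, -0.4, -0.17, 0, 0.085],
    [-0.4, -0.4, -0.17, 0, 0.085],
  ],
)

```text
clock: 2.67
tcp_pos: [0.4484, 0.1466, 0.4014]
eef_rot: [[-0.971, 0.241, 0.0], [0.241, 0.971, 0.0], [-0.0, 0.0, -1.0]]
ft_force: [-1.1, 0.7, 0.4]
gripper_width: 0.085
```

```bash
python3 - <<'E'
from h import *
s=manip.read_state();print(s['tcp_pos'],s['eef_rot'].round(3).tolist())
c,E,f=look('wrist');save(c,'w1.png');print(f,c['cx'],c['cy'],E.round(3).tolist())
print(np.array(c['hand_eye']).round(3))
E
```

```text
[0.44840031 0.14663467 0.40144794] [[-0.971, 0.241, 0.0], [0.241, 0.971, 0.0], [-0.0, 0.0, -1.0]]
306.54689633604306 257.0270313602575 197.97018400465362 [[0.241, 0.934, 0.264, 0.383], [0.971, -0.232, -0.064, 0.163], [0.001, 0.272, -0.962, 0.545], [0.0, 0.0, 0.0, 1.0]]
[[ 0.    -0.962 -0.272  0.067]
 [ 1.    -0.     0.001  0.   ]
 [-0.001 -0.272  0.962 -0.143]
 [ 0.     0.     0.     1.   ]]
```

View pics/w1.png

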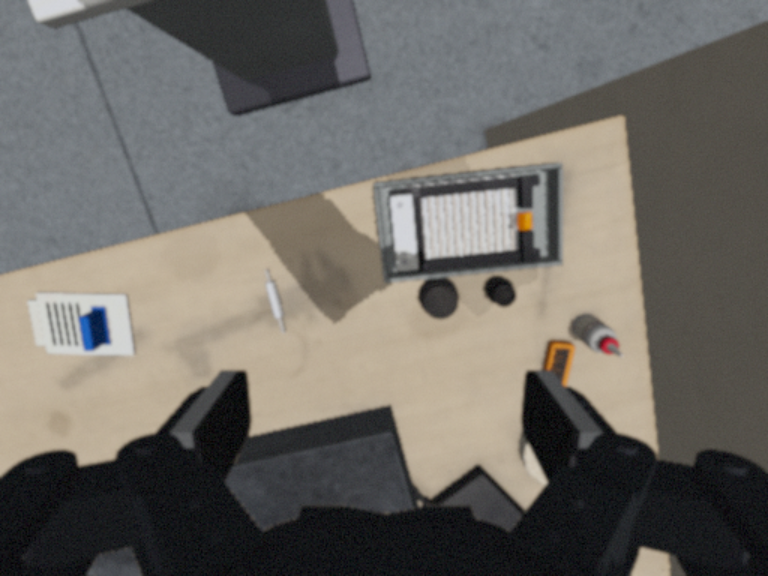

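The wrist view shows the housing with corners at (375,183), (558,163), (561,262) and (384,281). The ledge is at about x 390–416 and the orange catch at about (525,220). The lid is at the left, with its fin at (95,327).

```bash
cat > m.py <<'E'
from h import *
def measure(name=None,n='wrist'):
    c,E,f=look(n)
    if name: save(c,name)
    return c,E,f
E
python3 - <<'E'
from h import *
c,E,f=look('wrist')
W=lambda u,v,z:px2w(c,E,f,u/1.5,v/1.5,z)[:2]
C=np.array([W(375,183,.046),W(558,163,.046),W(561,262,.046),W(384,281,.046)]);ctr=C.mean(0)
yd=(C[1]+C[2]-C[0]-C[3]);L=np.linalg.norm(yd)/2;yd/=2*L;xd=np.array([yd[1],-yd[0]])
print('C',C.round(3).tolist(),ctr.round(4),L,np.degrees(np.arctan2(-yd[0],yd[1])))
for n,u,v,z in(('ledge edge',416,232,.0585),('ledge back',390,236,.0585),('catch tip',514,222,.055),('catch far',533,219,.06),('rim',534,217,.054)):
    d=W(u,v,z)-ctr;print(n,(d@xd).round(4),(d@yd).round(4))
g=cv2.resize(c['frame'][95:200,230:390],None,fx=5,fy=5,interpolation=cv2.INTER_CUBIC);cv2.imwrite('pics/w1c.png',g[:,:,::-1])
for t in('lid_grip','lid_tip','housing','catch'):
    for b in manip.boxes_of('wrist',t)[:1]:print(t,b['p'],(E@np.r_[b['position'],1])[:3].round(3))
h=cv2.cvtColor(c['frame'],cv2.COLOR_RGB2HSV)
def w2h(p): d=p[:2]-ctr;return (d@xd).round(4),(d@yd).round(4)
m=((h[...,0]>5)&(h[...,0]<22)&(h[...,1]>180)).astype(np.uint8);m[180:]=0;m[:,380:]=0
cn=max(cv2.findContours(m,0,2)[0],key=cv2.contourArea);x,y,w,hh=cv2.boundingRect(cn);print('catch px',x,y,w,hh,w2h(px2w(c,E,f,x,y+hh/2,.055)),w2h(px2w(c,E,f,x+w,y+hh/2,.06)))
# lid from white mask
wm=((h[...,2]>190)&(h[...,1]<30)).astype(np.uint8);wm[:,100:]=0;wm[:180]=0
bm=((h[...,0]>105)&(h[...,0]<130)&(h[...,1]>150)).astype(np.uint8);bm[:,100:]=0
for nm,mm,z in(('lid',wm|bm,.005),('fin',bm,.03)):
    mm=cv2.morphologyEx(mm,3,np.ones((7,7)))
    cn=max(cv2.findContours(mm,0,2)[0],key=cv2.contourArea);q=cv2.boxPoints(cv2.minAreaRect(cn));w=np.array([px2w(c,E,f,u,v,z)[:2] for u,v in q]);print(nm,w.round(3).tolist(),w.mean(0).round(3))
E
```

```text
C [[0.395, 0.15], [0.421, 0.34], [0.526, 0.329], [0.501, 0.134]] [0.4608 0.2385] 0.19422653323811914 -7.585717199105581
ledge edge 0.0009 -0.0584
ledge back 0.0022 -0.0862
catch tip 0.0021 0.0459
catch far 0.0004 0.0644
rim -0.0008 0.0673
lid_grip 0.81 [ 0.469 -0.242  0.006]
lid_tip 0.83 [ 0.471 -0.236  0.004]
catch px 345 143 8 12 (np.float64(0.0041), np.float64(0.0495)) (np.float64(0.0047), np.float64(0.0606))
lid [[0.494, -0.332], [0.42, -0.294], [0.453, -0.17], [0.528, -0.203]] [ 0.474 -0.25 ]
fin [[0.454, -0.225], [0.457, -0.195], [0.503, -0.208], [0.5, -0.238]] [ 0.478 -0.216]
```

View pics/w1c.png

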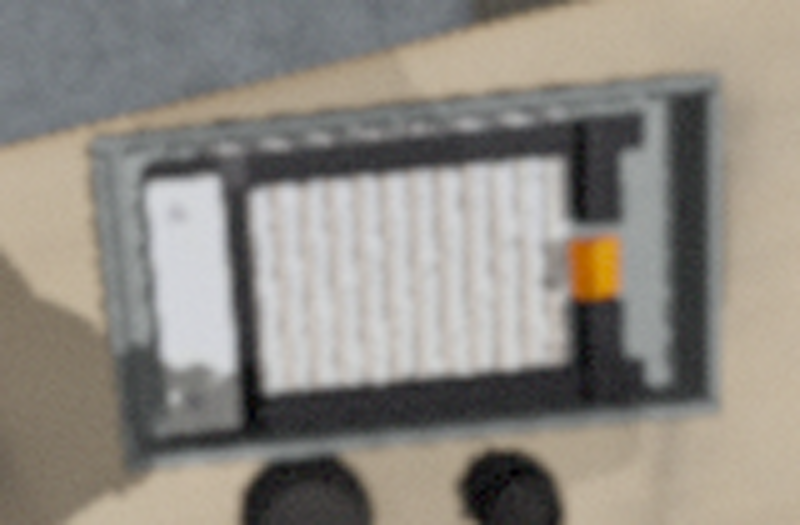

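The crop shows the ledge (white) at the left, with its edge near y = -58 mm in housing axes. The catch nose tip at the right is near +47 to +50 mm, so the frame offset is about -3 mm. Next I pick the lid.

Call:
play_rows(
  targets=[
    [-0.12, -0.355, 0.24, 0.035, 0.085],
    [-0.12, -0.355, 0.24, 0.035, 0.085],
    [-0.12, -0.355, 0.24, 0.035, 0.085],
    [-0.12, -0.355, 0.24, 0.035, 0.085],
    [-0.12, -0.355, 0.24, 0.035, 0.085],
    [-0.12, -0.355, 0.24, 0.035, 0.085],
    [-0.12, -0.355, 0.24, 0.035, 0.085],
    [-0.12, -0.355, 0.24, 0.035, 0.085],
    [-0.12, -0.355, 0.24, 0.035, 0.085],
    [-0.12, -0.355, 0.24, 0.035, 0.085],
    [-0.12, -0.355, 0.24, 0.035, 0.085],
    [-0.12, -0.355, 0.24, 0.035, 0.085],
    [-0.12, -0.355, 0.24, 0.035, 0.085],
    [-0.12, -0.355, 0.24, 0.035, 0.085],
    [-0.12, -0.355, 0.24, 0.035, 0.085],
  ],
)

```text
clock: 4.22
tcp_pos: [0.4811, -0.2238, 0.1619]
eef_rot: [[-0.963, 0.269, 0.001], [0.269, 0.963, 0.001], [-0.001, 0.001, -1.0]]
ft_force: [0.5, 1.0, 0.3]
gripper_width: 0.0851
```

```bash
python3 - <<'E'
from h import *
s=manip.read_state();print(s['tcp_pos'],s['eef_rot'].round(3).tolist())
R=s['eef_rot'];t=s['tcp_pos']
c,E,f=look('wrist');save(c,'w2.png')
h=cv2.cvtColor(c['frame'],cv2.COLOR_RGB2HSV)
bm=((h[...,0]>105)&(h[...,0]<130)&(h[...,1]>150)).astype(np.uint8)
cn=max(cv2.findContours(bm,0,2)[0],key=cv2.contourArea);q=cv2.boxPoints(cv2.minAreaRect(cn));w=np.array([px2w(c,E,f,u,v,.037) for u,v in q]);print(q.round(),w.round(3).tolist(),(R.T@(w.mean(0)-t)).round(4))
E
```

```text
[ 0.48110433 -0.22380929  0.16190996] [[-0.963, 0.269, 0.001], [0.269, 0.963, 0.001], [-0.001, 0.001, -1.0]]
[[248. 158.]
 [263. 158.]
 [263. 209.]
 [248. 209.]] [[0.452, -0.223, 0.037], [0.456, -0.211, 0.037], [0.501, -0.223, 0.037], [0.497, -0.236, 0.037]] [ 0.0047 -0.001   0.1249]
```

View pics/w2.png

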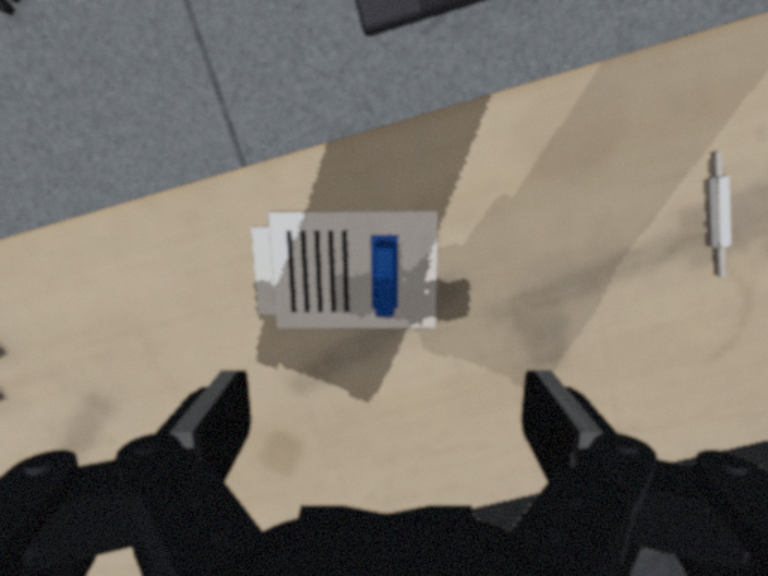

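The fin is centred between the fingers at about (384,275) and aligned with the jaws. I go down and grip.

Call:
play_rows(
  targets=[
    [0.002, -0.001, 0.15, 0, 0.085],
    [0.002, -0.001, 0.15, 0, 0.085],
    [0.002, -0.001, 0.15, 0, 0.085],
    [0.002, -0.001, 0.15, 0, 0.085],
    [0.002, -0.001, 0.15, 0, 0.085],
    [0.002, -0.001, 0.15, 0, 0.085],
    [0.002, -0.001, 0.15, 0, 0.004],
    [0.002, -0.001, 0.15, 0, 0.004],
    [0.002, -0.001, 0.15, 0, 0.004],
    [0.002, -0.001, 0.15, 0, 0.004],
    [0.002, -0.001, 0.15, 0, 0.004],
    [0.002, -0.001, 0.15, 0, 0.004],
    [0.002, -0.001, 0.15, 0, 0.004],
    [0.002, -0.001, 0.15, 0, 0.004],
    [0.002, -0.001, 0.15, 0, 0.004],
    [0.002, -0.001, 0.15, 0, 0.004],
    [0.002, -0.001, 0.15, 0, 0.004],
    [0.002, -0.001, 0.15, 0, 0.004],
  ],
)

```text
clock: 5.77
tcp_pos: [0.4785, -0.226, 0.012]
eef_rot: [[-0.963, 0.271, 0.001], [0.271, 0.963, 0.0], [-0.001, 0.0, -1.0]]
ft_force: [-1.4, 1.7, 6.9]
gripper_width: 0.0109
```

Call:
play_rows(
  targets=[
    [0, 0, -0.19, 0, 0.004],
    [0, 0, -0.19, 0, 0.004],
    [0, 0, -0.19, 0, 0.004],
    [0, 0, -0.19, 0, 0.004],
    [0, 0, -0.19, 0, 0.004],
    [0, 0, -0.19, 0, 0.004],
    [0, 0, -0.19, 0, 0.004],
  ],
)

```text
clock: 6.35
tcp_pos: [0.4786, -0.2259, 0.2023]
eef_rot: [[-0.963, 0.271, 0.003], [0.271, 0.963, -0.0], [-0.003, 0.001, -1.0]]
ft_force: [-0.2, -0.3, -2.7]
gripper_width: 0.0108
```

```bash
python3 - <<'E'
from h import *
s=manip.read_state();print(s['tcp_pos'],s['eef_rot'].round(3).tolist(),s['ft_force'],s['gripper_width'])
c,E,f=look('wrist');save(c,'w3.png')
E
```

```text
[ 0.47863315 -0.2259018   0.20227829] [[-0.963, 0.271, 0.003], [0.271, 0.963, -0.0], [-0.003, 0.001, -1.0]] [-0.17640695 -0.3490822  -2.7052475 ] 0.010761185136954987
```

View pics/w3.png

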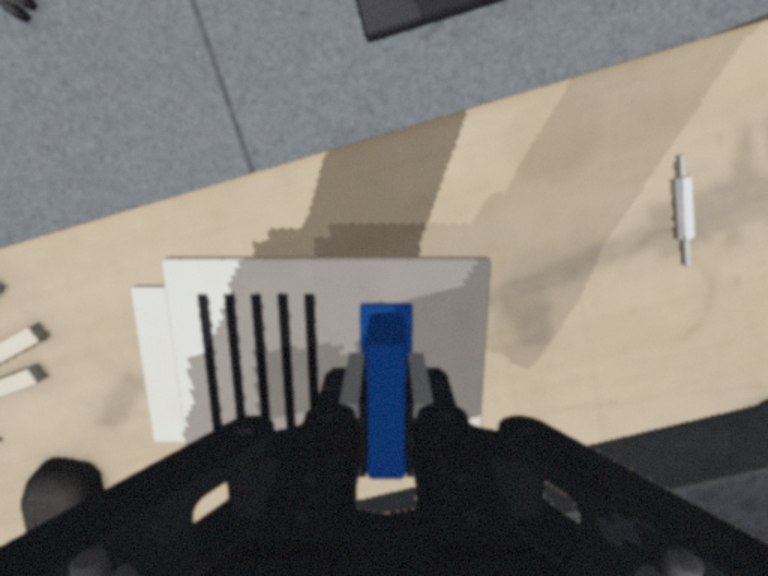

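The lid is held square by its fin at about (385,390), with an opening of 11 mm. I carry it to beside and above the housing so the camera sees the housing past the lid.

Call:
play_rows(
  targets=[
    [0.047, 0.467, -0.06, -0.14, 0.004],
    [0.047, 0.467, -0.06, -0.14, 0.004],
    [0.047, 0.467, -0.06, -0.14, 0.004],
    [0.047, 0.467, -0.06, -0.14, 0.004],
    [0.047, 0.467, -0.06, -0.14, 0.004],
    [0.047, 0.467, -0.06, -0.14, 0.004],
    [0.047, 0.467, -0.06, -0.14, 0.004],
    [0.047, 0.467, -0.06, -0.14, 0.004],
    [0.047, 0.467, -0.06, -0.14, 0.004],
    [0.047, 0.467, -0.06, -0.14, 0.004],
    [0.047, 0.467, -0.06, -0.14, 0.004],
    [0.047, 0.467, -0.06, -0.14, 0.004],
    [0.047, 0.467, -0.06, -0.14, 0.004],
    [0.047, 0.467, -0.06, -0.14, 0.004],
    [0.047, 0.467, -0.06, -0.14, 0.004],
    [0.047, 0.467, -0.06, -0.14, 0.004],
  ],
)

```text
clock: 7.73
tcp_pos: [0.5592, 0.2339, 0.2603]
eef_rot: [[-0.991, 0.137, -0.002], [0.137, 0.991, -0.002], [0.001, -0.002, -1.0]]
ft_force: [0.2, -1.1, -1.0]
gripper_width: 0.0109
```

```bash
python3 - <<'E'
from h import *
s=manip.read_state();print(s['tcp_pos'],s['eef_rot'].round(4).tolist(),s['ft_force'],s['gripper_width'])
c,E,f=look('wrist');save(c,'w4.png');np.savez('w4.npz',E=E,f=f,cx=c['cx'],cy=c['cy'],fr=c['frame'])
for t in('housing','catch'):
    for b in manip.boxes_of('wrist',t)[:1]:print(t,b['p'],(E@np.r_[b['position'],1])[:3].round(3))
E
```

```text
[0.55918266 0.23393481 0.26031194] [[-0.9905, 0.1373, -0.0017], [0.1373, 0.9905, -0.0016], [0.0014, -0.0019, -1.0]] [ 0.23416232 -1.05769303 -1.02400087] 0.010910872838789368
housing 0.76 [0.458 0.235 0.042]
catch 0.78 [0.471 0.291 0.06 ]
```

View pics/w4.png

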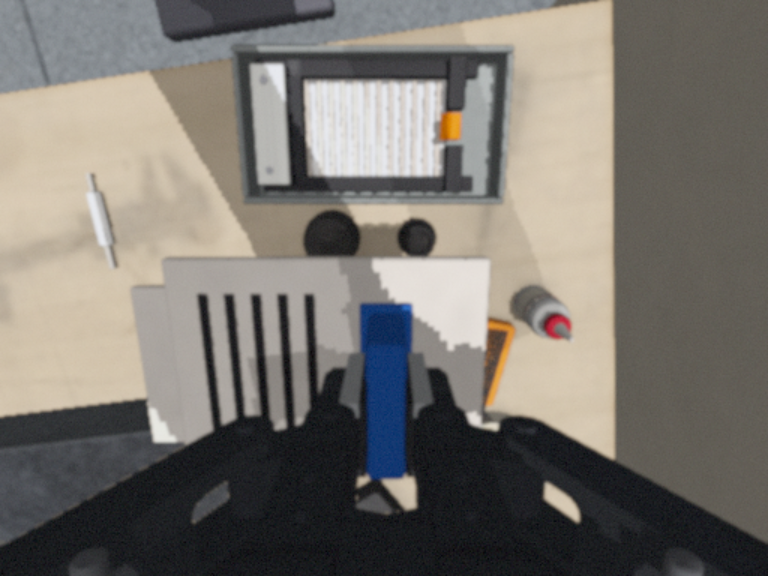

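The close view shows housing corners at (235,47), (512,46), (503,202) and (247,202). The ledge edge is at about x 288, the rim front at about x 447, and the catch nose at 441–461, row 125.

```bash
python3 - <<'E'
import numpy as np
from h import px2w
d=np.load('w4.npz');c={'cx':float(d['cx']),'cy':float(d['cy'])};E=d['E'];f=float(d['f'])
W=lambda u,v,z:px2w(c,E,f,u/1.5,v/1.5,z)[:2]
C=np.array([W(235,47,.046),W(512,46,.046),W(503,202,.046),W(247,202,.046)]);ctr=C.mean(0)
yd=(C[1]+C[2]-C[0]-C[3]);L=np.linalg.norm(yd)/2;yd/=2*L;xd=np.array([yd[1],-yd[0]])
print(C.round(4).tolist(),ctr.round(4),L,np.linalg.norm(C[3]-C[0]),np.degrees(np.arctan2(-yd[0],yd[1])))
for n,u,v,z in(('ledge TR',286,63,.0585),('ledge BR',291,184,.0585),('ledge TL',252,65,.0585),('ledge BL',258,184,.0585),('tip',441,125,.057),('far',461,125,.06),('rim T',449,75,.054),('rim B',447,165,.054),('rimback',466,75,.054),('filter L',305,80,.04),('filter L',308,175,.04)):
    w=W(u,v,z);k=w-ctr;print(n,w.round(4),'h',(k@xd).round(4),(k@yd).round(4))
E
```

```text
[[0.3972, 0.1496], [0.4233, 0.3421], [0.5298, 0.3285], [0.503, 0.1347]] [0.4633 0.2387] 0.1949091480243161 0.10675093926247789 -7.794733220437455
ledge TR [0.415  0.1852] h -0.0406 -0.0596
ledge BR [0.4944 0.1731] h 0.0397 -0.0608
ledge TL [0.413  0.1619] h -0.0394 -0.0829
ledge BL [0.4911 0.1493] h 0.0396 -0.0849
tip [0.469 0.286] h -0.0008 0.0476
far [0.4711 0.2996] h -0.0005 0.0613
rim T [0.437  0.2953] h -0.0337 0.0525
rim B [0.4968 0.2878] h 0.0265 0.0532
rimback [0.4386 0.307 ] h -0.0337 0.0643
filter L [0.4238 0.1935] h -0.0331 -0.0501
filter L [0.4897 0.1836] h 0.0336 -0.0511
```

The ledge edge (-60 mm) and rim (+53 mm) both put the frame about 4 mm toward -y. I'll bring the lid over the housing with the tongue just short of the ledge.

Call:
play_rows(
  targets=[
    [0.097, 0.024, 0.0, 0, 0.004],
    [0.097, 0.024, 0.0, 0, 0.004],
    [0.097, 0.024, 0.0, 0, 0.004],
    [0.097, 0.024, 0.0, 0, 0.004],
    [0.097, 0.024, 0.04, 0, 0.004],
    [0.097, 0.024, 0.08, 0, 0.004],
    [0.097, 0.024, 0.12, 0, 0.004],
    [0.097, 0.024, 0.15, 0, 0.004],
    [0.097, 0.024, 0.173, 0, 0.004],
    [0.097, 0.024, 0.173, 0, 0.004],
    [0.097, 0.024, 0.173, 0, 0.004],
    [0.097, 0.024, 0.173, 0, 0.004],
  ],
)

```text
clock: 8.88
tcp_pos: [0.4681, 0.2732, 0.0898]
eef_rot: [[-0.991, 0.135, 0.002], [0.135, 0.991, 0.001], [-0.002, 0.001, -1.0]]
ft_force: [0.3, 0.8, -0.7]
gripper_width: 0.0108
```

```bash
python3 - <<'E'
from h import *
s=manip.read_state();print(s['tcp_pos'],s['eef_rot'].round(4).tolist(),s['ft_force'],s['gripper_width'])
c,E,f=look('wrist');save(c,'w5.png')
E
```

```text
[0.46812299 0.27318921 0.08982085] [[-0.9908, 0.1353, 0.0022], [0.1353, 0.9908, 0.0011], [-0.0021, 0.0014, -1.0]] [ 0.25861591  0.81084299 -0.66177504] 0.010802680464522332
```

View pics/w5.png

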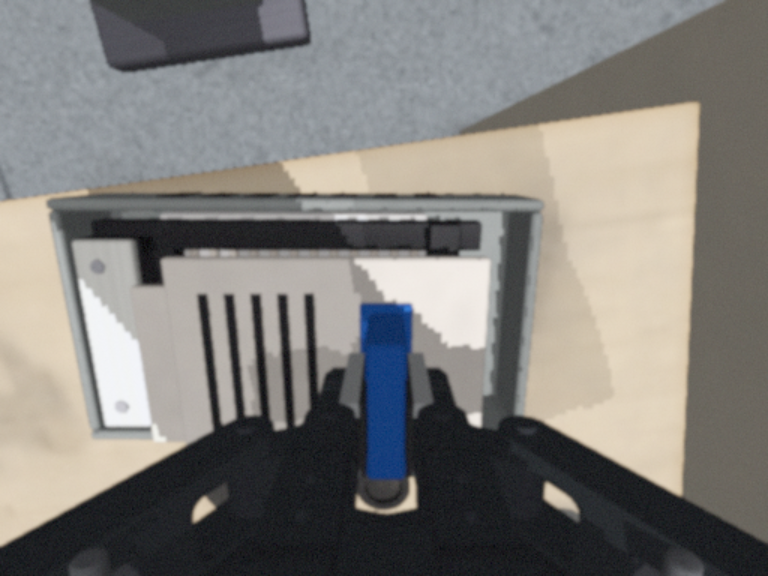

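The lid is over the pocket, with the tongue tip edge at (135,287) close to the ledge edge at (137,240). I check the gap numerically.

```bash
python3 - <<'E'
from h import *
s=manip.read_state();t=s['tcp_pos'];R=s['eef_rot'];c=manip.camera('wrist')
T=np.eye(4);T[:3,:3]=R;T[:3,3]=t;E=T@np.array(c['hand_eye']);f=192/np.tan(np.radians(c['vfov'])/2)
for n,u,v,z in(('ledge edge',137,240,.0585),('ledge TL',74,240,.0585),('tongue',134,287,t[2]-.008),('plate corner end',490,258,t[2]-.007),('plate corner tongue',163,258,t[2]-.007),('rim end top',428,222,.054),('housing BL',97,436,.046),('housing TL',50,203,.046),('TR',542,203,.046)):
    print(n,(R.T@(px2w(c,E,f,u/1.5,v/1.5,z)-t)).round(4))
E
```

```text
ledge edge [ 0.0407 -0.0947  0.0314]
ledge TL [ 0.0407 -0.1187  0.0313]
tongue [ 0.0283 -0.0852  0.0077]
plate corner end [0.0384 0.0348 0.007 ]
plate corner tongue [ 0.0385 -0.0736  0.0067]
rim end top [0.047  0.0166 0.0361]
housing BL [-0.0524 -0.1334  0.0441]
housing TL [ 0.0536 -0.134   0.0438]
TR [0.0536 0.0629 0.0442]
```

Call:
play_rows(
  targets=[
    [0.002, -0.005, 0.0, 0, 0.004],
    [0.002, -0.005, 0.004, 0, 0.004],
    [0.002, -0.005, 0.007, 0, 0.004],
    [0.002, -0.005, 0.01, 0, 0.004],
    [0.002, -0.005, 0.012, 0, 0.004],
    [0.002, -0.005, 0.013, 0, 0.004],
    [0.002, -0.005, 0.013, 0, 0.004],
    [0.002, -0.005, 0.013, 0, 0.004],
    [0.002, -0.005, 0.013, 0, 0.004],
  ],
)

```text
clock: 9.73
tcp_pos: [0.4641, 0.2685, 0.0754]
eef_rot: [[-0.991, 0.134, 0.0], [0.134, 0.991, 0.0], [-0.0, 0.0, -1.0]]
ft_force: [-0.9, 0.4, -1.7]
gripper_width: 0.011
```

Call:
play_rows(
  targets=[
    [0, 0, 0.001, 0, 0.004],
    [0, 0, 0.002, 0, 0.004],
    [0, 0, 0.002, 0, 0.004],
    [0, 0, 0.002, 0, 0.004],
  ],
)

```text
clock: 10.07
tcp_pos: [0.4639, 0.2684, 0.0732]
eef_rot: [[-0.991, 0.134, -0.0], [0.134, 0.991, -0.0], [0.0, -0.0, -1.0]]
ft_force: [-0.1, -0.3, -1.7]
gripper_width: 0.0107
```

Call:
play_rows(
  targets=[
    [0, 0, 0.001, 0, 0.004],
    [0, 0, 0.001, 0, 0.004],
    [0, 0, 0.001, 0, 0.004],
  ],
)

```text
clock: 10.32
tcp_pos: [0.464, 0.2685, 0.0723]
eef_rot: [[-0.991, 0.134, 0.0], [0.134, 0.991, 0.0], [-0.0, 0.0, -1.0]]
ft_force: [0.1, 1.0, -1.1]
gripper_width: 0.0105
```

Call:
play_rows(
  targets=[
    [0, 0, 0.001, 0, 0.004],
    [0, 0, 0.001, 0, 0.004],
    [0, 0, 0.001, 0, 0.004],
  ],
)

```text
clock: 10.57
tcp_pos: [0.4642, 0.2686, 0.0718]
eef_rot: [[-0.991, 0.134, 0.0], [0.134, 0.991, 0.001], [-0.0, 0.001, -1.0]]
ft_force: [-1.7, -0.3, 3.7]
gripper_width: 0.0111
```

Call:
play_rows(
  targets=[
    [0, 0, 0.001, 0, 0.004],
    [0, 0, 0.001, 0, 0.004],
    [0, 0, 0.001, 0, 0.004],
  ],
)

```text
clock: 10.82
tcp_pos: [0.4643, 0.2688, 0.0714]
eef_rot: [[-0.991, 0.134, 0.0], [0.134, 0.991, 0.001], [-0.0, 0.001, -1.0]]
ft_force: [-3.1, -2.2, 12.7]
gripper_width: 0.0108
```

Contact is on the nose top, as expected at about 60 mm. I ease off and loosen the fingers so that the tongue drops.

Call:
play_rows(
  targets=[
    [0, 0, -0.0015, 0, 0.004],
    [0, 0, -0.0015, 0, 0.004],
    [0, 0, -0.0015, 0, 0.013],
    [0, 0, -0.0015, 0, 0.015],
    [0, 0, -0.0015, 0, 0.017],
    [0, 0, -0.0015, 0, 0.019],
    [0, 0, -0.0015, 0, 0.02],
    [0, 0, -0.0015, 0, 0.02],
    [0, 0, -0.0015, 0, 0.02],
    [0, 0, -0.0015, 0, 0.02],
    [0, 0, -0.0015, 0, 0.02],
  ],
)

```text
clock: 11.73
tcp_pos: [0.464, 0.2684, 0.0718]
eef_rot: [[-0.991, 0.134, 0.0], [0.134, 0.991, 0.0], [-0.0, 0.0, -1.0]]
ft_force: [-0.1, 0.1, -0.3]
gripper_width: 0.0201
```

```bash
python3 - <<'E'
from h import *
s=manip.read_state();print(s['tcp_pos'],s['ft_force'],s['gripper_width'])
c,E,f=look('wrist');save(c,'w6.png')
E
```

```text
[0.46398967 0.26844405 0.07180032] [-0.06206084  0.10929202 -0.27683707] 0.02011981886894186
```

View pics/w6.png

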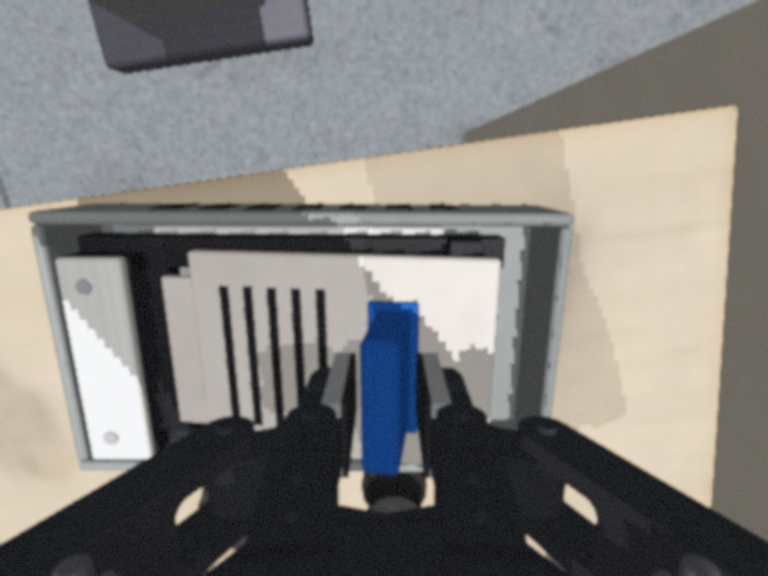

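The lid is tilted with its tongue down. The tongue tip at x≈165 is short of the ledge edge at x≈130, and the end rests on the nose. I push toward -y with the caged fingers, watching the force.

Call:
play_rows(
  targets=[
    [0, -0.002, 0, 0, 0.02],
    [0, -0.004, 0, 0, 0.02],
    [0, -0.006, 0, 0, 0.02],
    [0, -0.008, 0, 0, 0.02],
    [0, -0.01, 0, 0, 0.02],
    [0, -0.012, 0, 0, 0.02],
    [0, -0.012, 0, 0, 0.02],
  ],
)

```text
clock: 12.37
tcp_pos: [0.4623, 0.2559, 0.0718]
eef_rot: [[-0.991, 0.135, -0.0], [0.135, 0.991, -0.0], [0.0, -0.0, -1.0]]
ft_force: [-0.5, -0.5, -0.4]
gripper_width: 0.0201
```

Call:
play_rows(
  targets=[
    [0, -0.001, 0, 0, 0.02],
    [0, -0.002, 0, 0, 0.02],
    [0, -0.003, 0, 0, 0.02],
    [0, -0.004, 0, 0, 0.02],
    [0, -0.004, 0, 0, 0.02],
  ],
)

```text
clock: 12.78
tcp_pos: [0.4617, 0.2524, 0.0718]
eef_rot: [[-0.991, 0.134, -0.0], [0.134, 0.991, -0.0], [0.0, -0.0, -1.0]]
ft_force: [1.4, 0.2, 0.3]
gripper_width: 0.02
```

Call:
play_rows(
  targets=[
    [0, -0.001, 0, 0, 0.02],
    [0, -0.002, 0, 0, 0.02],
    [0, -0.002, 0, 0, 0.02],
  ],
)

```text
clock: 13.03
tcp_pos: [0.4615, 0.2504, 0.0718]
eef_rot: [[-0.991, 0.135, -0.0], [0.135, 0.991, -0.0], [0.0, -0.0, -1.0]]
ft_force: [1.0, -0.4, -0.3]
gripper_width: 0.0199
```

Call:
play_rows(
  targets=[
    [0, -0.001, 0, 0, 0.02],
    [0, -0.001, 0, 0, 0.02],
    [0, -0.002, 0, 0, 0.02],
    [0, -0.002, 0, 0, 0.02],
  ],
)

```text
clock: 13.37
tcp_pos: [0.4612, 0.2483, 0.0718]
eef_rot: [[-0.991, 0.135, -0.0], [0.135, 0.991, -0.0], [0.0, -0.0, -1.0]]
ft_force: [0.3, -0.5, -0.1]
gripper_width: 0.0199
```

Call:
play_rows(
  targets=[
    [0, -0.001, 0, 0, 0.02],
    [0, -0.001, 0, 0, 0.02],
    [0, -0.002, 0, 0, 0.02],
    [0, -0.002, 0, 0, 0.02],
  ],
)

```text
clock: 13.7
tcp_pos: [0.4613, 0.2477, 0.0721]
eef_rot: [[-0.991, 0.134, 0.001], [0.134, 0.991, 0.001], [-0.001, 0.002, -1.0]]
ft_force: [0.0, 3.2, 1.2]
gripper_width: 0.0201
```

```bash
python3 - <<'E'
from h import *
s=manip.read_state();print(s['tcp_pos'],s['ft_force'],s['gripper_width'])
c,E,f=look('wrist');save(c,'w7.png')
E
```

```text
[0.46131669 0.24771603 0.07206164] [0.02089429 3.16942537 1.23690925] 0.02008467206824363
```

View pics/w7.png

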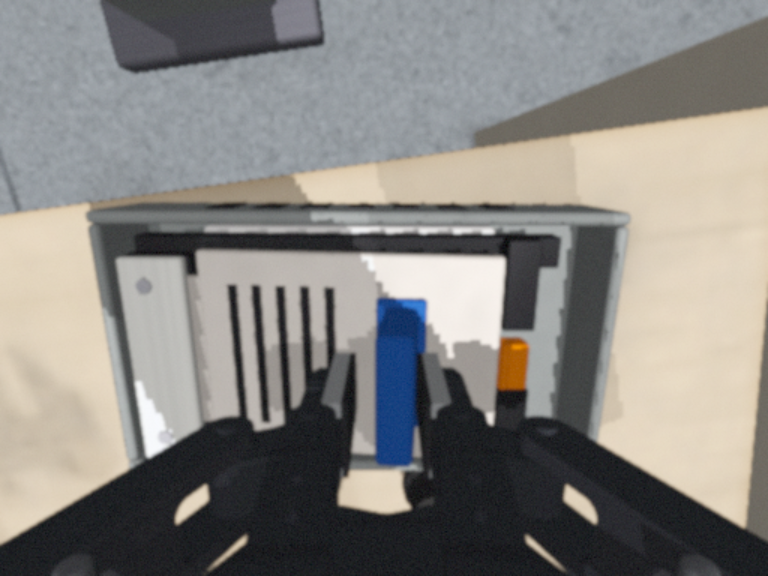

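The tongue is under the ledge with 3 N at the stop. The lid end at x≈503 is just clear of the rim at about 508, with the orange catch behind it. I nudge once more, then open, rise and close above the fin.

Call:
play_rows(
  targets=[
    [0, -0.001, 0, 0, 0.02],
    [0, -0.001, 0, 0, 0.02],
    [0, -0.001, 0, 0, 0.02],
  ],
)

```text
clock: 14.0
tcp_pos: [0.4614, 0.2475, 0.0723]
eef_rot: [[-0.991, 0.133, 0.002], [0.133, 0.991, 0.002], [-0.001, 0.003, -1.0]]
ft_force: [0.5, 5.7, 0.6]
gripper_width: 0.0202
```

Call:
play_rows(
  targets=[
    [0, 0, 0, 0, 0.022],
    [0, 0, 0, 0, 0.026],
    [0, 0.001, 0, 0, 0.03],
    [0, 0.001, 0, 0, 0.03],
    [0, 0.003, -0.015, 0, 0.034],
    [0, 0.003, -0.03, 0, 0.034],
    [0, 0.003, -0.045, 0, 0.034],
    [0, 0.003, -0.045, 0, 0.0],
    [0, 0.003, -0.045, 0, 0.0],
    [0, 0.003, -0.045, 0, 0.0],
    [0, 0.003, -0.045, 0, 0.0],
    [0, 0.003, -0.045, 0, 0.0],
    [0, 0.003, -0.045, 0, 0.0],
    [0, 0.003, -0.045, 0, 0.0],
  ],
)

```text
clock: 15.17
tcp_pos: [0.461, 0.2484, 0.1164]
eef_rot: [[-0.991, 0.134, -0.001], [0.134, 0.991, -0.001], [0.0, -0.001, -1.0]]
ft_force: [0.7, 0.0, 0.9]
gripper_width: -0.0003
```

```bash
python3 - <<'E'
from h import *
s=manip.read_state();print(s['tcp_pos'],s['ft_force'],s['gripper_width'])
c,E,f=look('wrist');save(c,'w8.png')
E
```

```text
[0.46104898 0.24841799 0.11637749] [0.71518624 0.04031469 0.91781752] -0.0002870691070459954
```

View pics/w8.png

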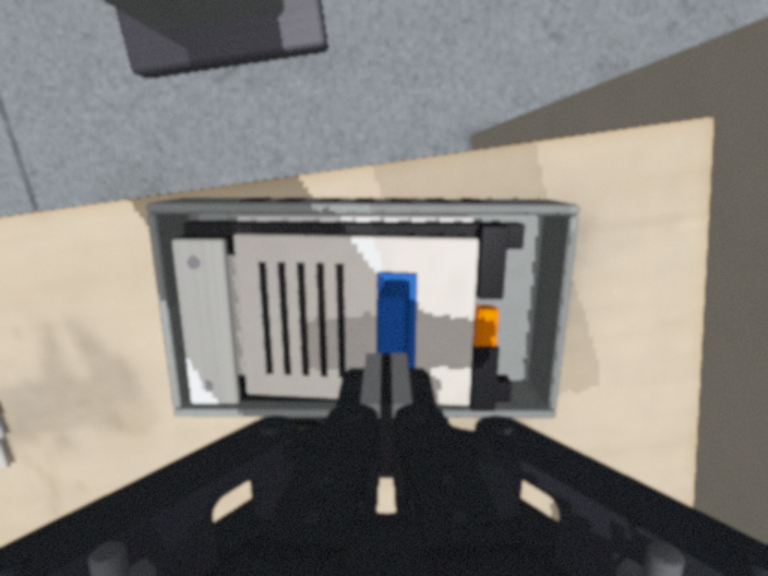

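The lid is in line, with its end resting on the nose at x≈476, and the fin is at x≈396, about 4 mm to +y of the fingertips. I correct that and press down on the fin top in small steps.

Call:
play_rows(
  targets=[
    [0, 0.004, 0.006, 0, 0],
    [0, 0.004, 0.012, 0, 0],
    [0, 0.004, 0.017, 0, 0],
    [0, 0.004, 0.02, 0, 0],
    [0, 0.004, 0.022, 0, 0],
    [0, 0.004, 0.022, 0, 0],
  ],
)

```text
clock: 15.72
tcp_pos: [0.4615, 0.2523, 0.0942]
eef_rot: [[-0.991, 0.134, -0.001], [0.134, 0.991, -0.001], [0.001, -0.001, -1.0]]
ft_force: [0.4, -0.5, -0.8]
gripper_width: -0.0
```

Call:
play_rows(
  targets=[
    [0, 0, 0.001, 0, 0],
    [0, 0, 0.002, 0, 0],
    [0, 0, 0.003, 0, 0],
    [0, 0, 0.003, 0, 0],
  ],
)

```text
clock: 16.05
tcp_pos: [0.4618, 0.2526, 0.0918]
eef_rot: [[-0.991, 0.134, 0.0], [0.134, 0.991, 0.0], [-0.0, 0.0, -1.0]]
ft_force: [-0.1, 0.9, -0.8]
gripper_width: -0.0001
```

Call:
play_rows(
  targets=[
    [0, 0, 0.001, 0, 0],
    [0, 0, 0.002, 0, 0],
    [0, 0, 0.002, 0, 0],
  ],
)

```text
clock: 16.3
tcp_pos: [0.4621, 0.253, 0.0901]
eef_rot: [[-0.991, 0.134, 0.001], [0.134, 0.991, 0.001], [-0.001, 0.001, -1.0]]
ft_force: [-0.1, 0.6, 3.4]
gripper_width: 0.0005
```

Call:
play_rows(
  targets=[
    [0, 0, 0.001, 0, 0],
    [0, 0, 0.001, 0, 0],
    [0, 0, 0.002, 0, 0],
    [0, 0, 0.002, 0, 0],
  ],
)

```text
clock: 16.63
tcp_pos: [0.4624, 0.2537, 0.0884]
eef_rot: [[-0.991, 0.134, 0.001], [0.134, 0.991, 0.002], [-0.001, 0.002, -1.0]]
ft_force: [-0.2, 2.1, 4.7]
gripper_width: -0.0002
```

Call:
play_rows(
  targets=[
    [0, 0, 0.001, 0, 0],
    [0, 0, 0.001, 0, 0],
    [0, 0, 0.001, 0, 0],
  ],
)

```text
clock: 16.88
tcp_pos: [0.4625, 0.2541, 0.0875]
eef_rot: [[-0.991, 0.134, 0.002], [0.134, 0.991, 0.002], [-0.001, 0.002, -1.0]]
ft_force: [0.5, 2.0, 5.8]
gripper_width: -0.0002
```

Call:
play_rows(
  targets=[
    [0, 0, 0.001, 0, 0],
    [0, 0, 0.001, 0, 0],
    [0, 0, 0.002, 0, 0],
    [0, 0, 0.002, 0, 0],
  ],
)

```text
clock: 17.22
tcp_pos: [0.4617, 0.2527, 0.0846]
eef_rot: [[-0.991, 0.134, -0.0], [0.134, 0.991, -0.0], [0.0, -0.0, -1.0]]
ft_force: [-0.5, 0.8, -0.0]
gripper_width: -0.0002
```

Call:
play_rows(
  targets=[
    [0, 0, 0.001, 0, 0],
    [0, 0, 0.001, 0, 0],
    [0, 0, 0.001, 0, 0],
  ],
)

```text
clock: 17.47
tcp_pos: [0.4615, 0.252, 0.0835]
eef_rot: [[-0.991, 0.135, -0.001], [0.135, 0.991, -0.001], [0.0, -0.001, -1.0]]
ft_force: [-0.4, 0.6, 0.3]
gripper_width: 0.0
```

Call:
play_rows(
  targets=[
    [0, 0, 0.001, 0, 0],
    [0, 0, 0.001, 0, 0],
    [0, 0, 0.001, 0, 0],
  ],
)

```text
clock: 17.72
tcp_pos: [0.4617, 0.2524, 0.0826]
eef_rot: [[-0.991, 0.134, -0.0], [0.134, 0.991, -0.0], [0.0, -0.0, -1.0]]
ft_force: [-0.1, -0.3, 0.5]
gripper_width: -0.0001
```

The force fell to zero, so the catch has probably snapped. I press lightly once more to confirm it is seated.

Call:
play_rows(
  targets=[
    [0, 0, 0.001, 0, 0],
    [0, 0, 0.0015, 0, 0],
    [0, 0, 0.0015, 0, 0],
    [0, 0, 0.0015, 0, 0],
  ],
)

```text
clock: 18.05
tcp_pos: [0.4619, 0.2525, 0.082]
eef_rot: [[-0.991, 0.135, -0.0], [0.135, 0.991, 0.0], [0.0, 0.0, -1.0]]
ft_force: [-2.2, -1.6, 10.2]
gripper_width: -0.0002
```

Call:
play_rows(
  targets=[
    [0, 0, -0.02, 0, 0],
    [0, 0, -0.05, 0, 0],
    [0, 0, -0.08, 0, 0],
    [0, 0, -0.12, 0, 0],
    [0, 0, -0.12, 0, 0],
    [0, 0, -0.12, 0, 0],
    [0, 0, -0.12, 0, 0],
  ],
)

```text
clock: 18.63
tcp_pos: [0.4614, 0.2526, 0.2009]
eef_rot: [[-0.991, 0.134, -0.0], [0.134, 0.991, 0.0], [0.0, -0.0, -1.0]]
ft_force: [-0.8, -0.7, -0.4]
gripper_width: 0.0004
```

```bash
python3 - <<'E'
from h import *
s=manip.read_state();print(s['tcp_pos'],s['ft_force'],s['gripper_width'])
c,E,f=look('wrist');g=c['frame'][100:300,120:390];cv2.imwrite('pics/w9.png',cv2.resize(g,None,fx=2.9,fy=2.9,interpolation=2)[:,:,::-1])
E
```

```text
[0.46136801 0.25256229 0.20088939] [-0.81598091 -0.6992336  -0.3831588 ] 0.00037451978497441
```

View pics/w9.png

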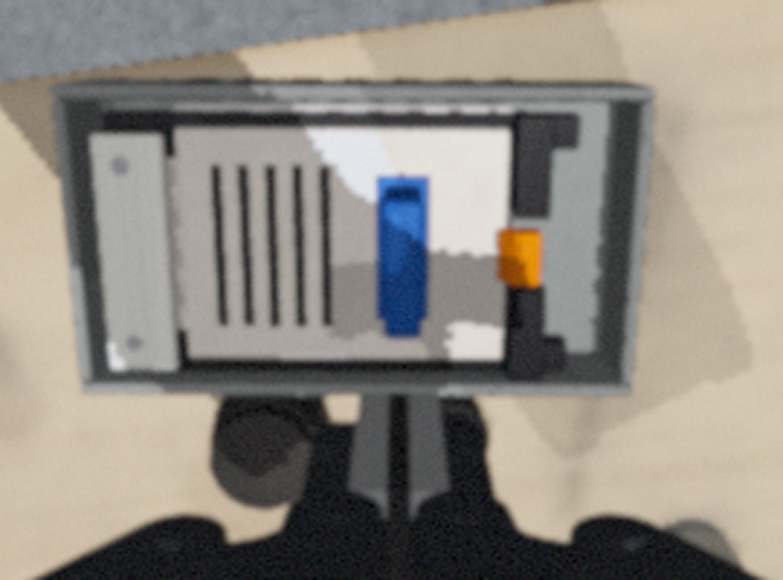

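The orange catch (x≈500–543) now overlaps the lid's end (x≈508). The seat was felt at fin top z = 82 mm, which is exactly 45 + 37. The lid lies flat with its tongue under the ledge, and the arm is clear.

```bash
python3 -c "
from cell import manip
print(manip.job_done())"
```

```text
the job is handed in; nothing more can be done
None
```

The lid is back on the housing, flat and latched by my last checks, and I handed the job in at about 18.7 s of the 61 s. `job_done()` gave no verdict.

**What I did:**
- **Carrying:** I gripped the lid by its blue fin and carried it to the housing. The camera put the frame about 4 mm toward -y of nominal.
- **Tilting:** The tool can only turn about its vertical axis, so I rested the catch end on the catch nose. I then loosened the fingers to a 20 mm cage, which let the tongue drop to the pocket floor.
- **Hooking:** I pushed the lid under the ledge until I felt the stop, at about 3 to 6 N.
- **Closing:** I opened the fingers, closed them above the fin and pressed on its top. The load reached about 6 N, then fell to zero when the catch snapped.

**Last checks:**
- A second light press met a solid seat with the fin top at 82 mm, which is the seated height. It read 10 N, and the largest force I saw during the whole job was about 13 N. Forces were read only at the end of each move.
- The final picture shows the catch over the lid's end, the tongue under the ledge, and the arm clear of everything.
- Nothing moved near the pin gauge, eyepiece or lens, but I did not re-measure their positions at the end.
- The measured housing length disagreed between cameras (195 mm from the wrist, 207 mm from the top, 200 mm true). That did not matter, because the stop was found by feel.

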